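# Temperature round and lids in the field kitchen

## Task

Before serving, check the hot food: take the infrared thermometer from its holster and, at each pot on the table, point it straight down at the middle of the food from about a hand's width (8 to 10 cm) above the food and keep it steady there for five seconds, until the reading settles; begin with the smallest pot, which cools quickest, and end with the largest, without the thermometer ever touching a pot or food. Then stand the thermometer back in its holster as it was and cover every pot with its own lid, so that each sits seated and level on the rim. Do not disturb the loaf or the salt jar; a lid whose pot is not there is not needed.

Things in the scene. Friction and masses are not known exactly. Their poses are not given: they have to be found in the camera images.
- pot_small: the small of up to three open aluminium pots, loose but heavy (about 1 to 2 kg with its boiled eggs): round, 96 mm across outside, 90 mm inside, 85 mm high; two ear handles just under the rim stick out 15 mm to its own +y and -y. Origin: centre of its underside; z up. May be absent
- pot_small_food (a point): middle of the food's upper surface in the small pot, on the pot's axis, 60 mm above its underside (25 mm below the rim)
- pot_small_rim (a point): centre of the small pot's mouth, level with the rim, 85 mm above its underside
- lid_small: lid of the small pot, aluminium, about 160 g, always present: plate 102 mm across, from 12 (what rests on the rim) to 16 mm above the origin (19 mm near the neck); below it a bevelled collar 82 mm across that drops into the mouth. Black knob 30 mm across from 26 to 53 mm above the origin, on a 16 mm neck. Origin: centre of the collar's underside, on the table at the start; z up through the knob
- pot_medium: the medium of up to three open aluminium pots, loose but heavy (about 1 to 2 kg with its boiled potatoes): round, 114 mm across outside, 108 mm inside, 95 mm high; two ear handles just under the rim stick out 15 mm to its own +y and -y. Origin: centre of its underside; z up. May be absent
- pot_medium_food (a point): middle of the food's upper surface in the medium pot, on the pot's axis, 70 mm above its underside (25 mm below the rim)
- pot_medium_rim (a point): centre of the medium pot's mouth, level with the rim, 95 mm above its underside
- lid_medium: lid of the medium pot, aluminium, about 160 g, always present: plate 120 mm across, from 12 (what rests on the rim) to 16 mm above the origin (19 mm near the neck); below it a bevelled collar 100 mm across that drops into the mouth. Black knob 30 mm across from 26 to 53 mm above the origin, on a 16 mm neck. Origin: centre of the collar's underside, on the table at the start; z up through the knob
- pot_large: the large of up to three open aluminium pots, loose but heavy (about 1 to 2 kg with its dumplings): round, 132 mm across outside, 126 mm inside, 105 mm high; two ear handles just under the rim stick out 15 mm to its own +y and -y. Origin: centre of its underside; z up. May be absent
- pot_large_food (a point): middle of the food's upper surface in the large pot, on the pot's axis, 80 mm above its underside (25 mm below the rim)
- pot_large_rim (a point): centre of the large pot's mouth, level with the rim, 105 mm above its underside
- lid_large: lid of the large pot, aluminium, about 160 g, always present: plate 138 mm across, from 12 (what rests on the rim) to 16 mm above the origin (19 mm near the neck); below it a bevelled collar 118 mm across that drops into the mouth. Black knob 30 mm across from 26 to 53 mm above the origin, on a 16 mm neck. Origin: centre of the collar's underside, on the table at the start; z up through the knob
- thermometer: pistol-shaped infrared thermometer, about 220 g, nose down in its holster. Origin: lens in the flat nose (36 mm across, 32 mm long); it measures along its -z. Above the nose a block 48 (x) by 40 mm (y) runs to z = 152 mm; a 30 mm thick handle stands off it to +x, out to x = 120 mm, between z = 90 mm (at the block) and 155 mm (at its end). Centre of mass about 7 mm to +x, z about 83 mm
- thermometer_grip (a point): point on the axis of the thermometer's block, 128 mm above the nose (24 mm below its rear end), where it is well gripped from the rear across its 40 mm width, along its y; its frame is that of the thermometer
- holster: fixed grey bench holster: base plate 130 x 100 x 12 mm with an open-topped sleeve, inside 60 (x) by 52 mm (y), walls 4 mm, rim 74 mm above the table. Origin: on the table under the sleeve's middle. The thermometer's nose stands on the sleeve's floor, 12 mm above the origin, its handle above the wall towards the holster's +x
- loaf: bystander: half-cut bread loaf, 100 x 200 x 100 mm, on a fixed wooden board; origin under its middle
- salt_jar: bystander: white salt jar, 60 mm across, 110 mm high, standing; origin under its middle
There are look-alikes about, which are no part of the job. What is shaped like the lid_large but pink is not meant.

How it is judged:
By the outcome, as a careful person would: the job done as asked, in the order asked, and still so for the second after the job is handed in, with the robot touching nothing.
Of pot_small, pot_medium, pot_large only 2 to 3 are there at a start; the rules pass over those that are not, and their reading is None.
At some moment in a run one of pot_small, pot_medium, pot_large, lid_small, lid_medium, lid_large may be knocked a few centimetres aside while the robot is not near it.
It also fails if it takes over 210 s, if anything falls off the work surface, if the arm or the gripper's body presses on something with over 40 N, if the wrist force passes 120 N, or if a joint passes its speed limit or range.

## Robot

A 6-joint arm with a two-finger parallel gripper is mounted at the origin on the work surface. World frame = base frame: x ahead of the robot, y to its left, z up, the work surface at z = 0. Lengths are in m, angles in rad, forces in N, time in s.
With the tool pointing down it reaches from about 0.35 to 0.775 m from the base axis. Payload 7.3 kg.
Tool frame: the origin (TCP) lies on the centre line of the jaws, within the pads' length; the fingertips stand 17 mm ahead of it and the grasp point (between the pads) lies 2 mm behind it (robot.tip_extent is the distance from the TCP to the fingertips, in m); z points along the fingers, y is the line along which they close (so a half turn about z gives the same grasp; the last joint's range is limited). The gripper opens to 92 mm and grips with 3 to 60 N. Pads are 19 mm wide; open, the fingers measure 130 mm over their backs; the gripper's body (75 mm by 190 mm) begins 47 mm behind the grasp point.
Start: joints at [-1.481, 0.342, 1.524, -0, 1.275, -0.146], TCP at [0.123, -0.51, 0.244] pointing down, gripper open.
Joint ranges: [-2.53, 2.53], [-0.77, 2.02], [0.04, 2.7], [-1, 4.14], [0.28, 2.66], [-3.11, 3.11]. Speed limits (rad/s): [2.57, 2.57, 3.14, 3.14, 3.14, 3.14].

## Interface

Orientations are given as [roll, pitch, yaw] about the fixed x, y, z axes, in that order (R = Rz(yaw) Ry(pitch) Rx(roll)).
In Python, from cell import robot gives the robot as it stands.
- The arm moves only by the tool step_arm, never from a script. Its argument "motion" is a list of rows, each a list of 2 entries, a list of its own where there are three numbers: the shift along the tool's x, y, z in units of 60 mm (1.0 is 60 mm), then the turn about the tool's z in rad. In form: [[[x, y, z], spin], ...]. A call has 1 to 10 rows; each row is the pose to reach, as a shift and turn from the pose commanded when the call began, along the tool's axes at that moment; what a row does not reach only later rows make up. A row lasts 1/8 s, in which the tool goes at most 62.5 mm and 10.7 degrees, less where a joint would pass 70% of its speed; a pose out of reach is approached as far as the arm can. A call with a gripper value outside its range is refused whole. "hand" is the closure in counts, from 0 (fully open) to 255 (shut), set as the call begins (left out, the last holds). The fingers move at their own pace and stop on an object; "squeeze" is the grip in N (left out, the last holds). Time passes only in rows, so rows that repeat a pose let the fingers close. It gives the time, the measured TCP pose, the force, the opening and the grip force at its end, in the units of the state.
- robot.observe(): the state, without advancing time (a new reading comes with each control period).
- robot.read_camera(name): name is "scene" or "top"; returns a dict with "pixels" (480x640x3 uint8, red, green, blue), "intrinsics" (3x3 intrinsics, pixels), "xyz" and "rotation" of the camera in the world. Camera axes: x right, y up, looking along -z (the intrinsics and any distortion apply to the point x, -y, -z); pixel columns grow to the right and rows downward; lengths in m; the calibration is good to about 2 mm. A picture is of the moment at which its call begins. There is no depth.
- robot.hand_in(): hands the job in; it is judged then, once.
The state is a dict: "time": time; "qpos": joint angles; "qvel": joint speeds; "joint_efforts": joint torques, N m; "tool_pos": TCP position; "tool_rot": TCP orientation; "contact_force": force on the tool from outside, world axes, zero at the start; "torque": the same for the moment, N m; "opening": finger opening in m; "grip_force": force on a finger pad.
Only numpy, scipy, OpenCV 4.12 (cv2) and the standard library are available. Lean on these libraries where they do the work, as an engineer would, in place of code of your own. Each camera call takes 0.05 s, during which the arm holds its last target. There are 200 camera calls.

## Working session

There is one attempt and no reset: what is moved stays moved. The work goes in short steps, Python scripts to look and compute and a tool call to move; the robot and the scene stay as the last step left them, time stands still between calls to the robot, and variables do not carry over. Pictures are saved under pics/ and viewed, at most 15 in all, crops included, and the job is handed in when it is done.

Besides the shell and the picture viewer there is one more tool, called after "Emit:" by a JSON object that holds its "name" and its "arguments", one argument or row to a line. step_arm: Moves the arm, as the interface text tells. Its arguments: {"type":"object","properties":{"motion":{"type":"array"},"hand":{"type":"number"},"squeeze":{"type":"number"}},"required":["motion"]}

```bash
mkdir -p pics; ls
cat > h.py <<'E'
import numpy as np,cv2
from cell import robot
from scipy.spatial.transform import Rotation as R
def cam(n,save=None):
    c=robot.read_camera(n)
    if save: cv2.imwrite('pics/'+save,c['pixels'][:,:,::-1])
    return c
E
python3 - <<'E'
from h import *
for n in('scene','top'):
    c=cam(n,n+'1.png'); print(n,{k:v for k,v in c.items() if k!='pixels'})
print(robot.observe())
E
```

```text
pics
scene {'intrinsics': array([[551.16217587,   0.        , 325.08827567],
       [  0.        , 551.16217587, 227.50318285],
       [  0.        ,   0.        ,   1.        ]]), 'xyz': array([ 1.76467742, -0.20012791,  1.27477251]), 'rotation': array([0.83361665, 0.02082544, 1.47369099])}
top {'intrinsics': array([[481.61966817,   0.        , 317.32644584],
       [  0.        , 481.61966817, 230.64980358],
       [  0.        ,   0.        ,   1.        ]]), 'xyz': array([ 0.30820067, -0.11222081,  1.45207506]), 'rotation': array([ 0.13657598, -0.01362085, -1.54452719])}
{'time': 0.1, 'qpos': array([-1.48101112e+00,  3.42677981e-01,  1.52488874e+00, -4.63941665e-05,
        1.27541867e+00, -1.46006504e-01]), 'qvel': array([ 1.06086185e-03, -1.37807672e-03, -4.18047231e-04,  6.92614728e-05,
        1.64653084e-03,  2.36306233e-04]), 'joint_efforts': array([ 1.59192892e-03, -4.32006347e+01, -2.44694030e+01,  7.19582615e-02,
        5.26890904e-02, -4.74642491e-05]), 'tool_pos': array([ 0.12262182, -0.5101372 ,  0.24311294]), 'tool_rot': array([-3.14020828e+00, -1.58732341e-04,  2.35805140e-01]), 'contact_force': array([-0.19577651, -0.34334101,  0.23428432]), 'torque': array([ 0.03568484,  0.01817396, -0.01638301]), 'grip_force': 0.0, 'opening': 0.09187669045962159}
```

View pics/scene1.png

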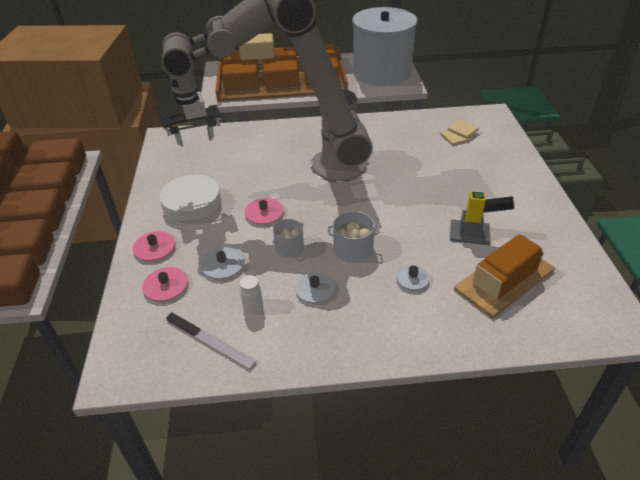

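View pics/top1.png

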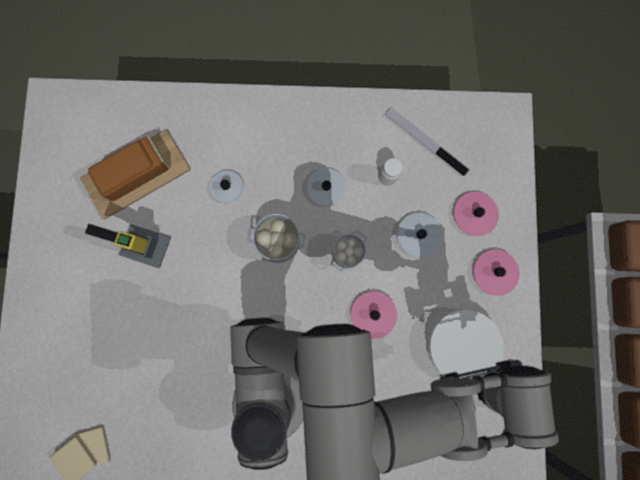

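The scene view shows two pots, at (289,237) with eggs and at (353,236). The grey lids are at (413,278), (315,288) and (222,262), and the pink look-alike lids are at (264,211), (154,246) and (165,284). The thermometer is at (476,208), the loaf at (508,272) and the salt jar at (251,295). In the top view the pots are at (276,238) and (348,250), the grey lids at (226,185), (325,186) and (420,234), and the thermometer at (130,240).

```bash
cat >> h.py <<'E'
def ray(c,uv,z):
    K=c['intrinsics'];d=np.linalg.inv(K)@[uv[0],uv[1],1];d=R.from_euler('xyz',c['rotation']).apply(d*[1,-1,-1])
    o=c['xyz'];return o+d*(z-o[2])/d[2]
def proj(c,p):
    q=R.from_euler('xyz',c['rotation']).inv().apply(np.atleast_2d(p)-c['xyz'])*[1,-1,-1]
    q=q@c['intrinsics'].T;return q[:,:2]/q[:,2:]
def circ(x,y,z,r,n=60):
    t=np.linspace(0,2*np.pi,n);return np.c_[x+r*np.cos(t),y+r*np.sin(t),0*t+z]
def draw(c,img,P,s,o,col):
    cv2.polylines(img,[np.int32(((proj(c,P)-o)*s)*16)],False,col,1,cv2.LINE_AA,4)
def crop(c,u0,v0,w,h,s):
    return np.ascontiguousarray(cv2.resize(c['pixels'][v0:v0+h,u0:u0+w,::-1],None,fx=s,fy=s,interpolation=cv2.INTER_CUBIC)),np.array([u0,v0])-.0
def dark(c,u,v,r=9,th=50):
    p=c['pixels'][v-r:v+r+1,u-r:u+r+1].max(2);y,x=np.nonzero(p<th);return np.array([u-r+x.mean(),v-r+y.mean()]),len(x)
E
python3 - <<'E'
from h import *
t=cam('top');s=cam('scene')
for a,b in(((226,185),(413,272)),((325,186),(315,282)),((420,234),(222,257))):
    for c,u in((t,a),(s,b)):
        m,n=dark(c,*u); print(u,m.round(1),n,ray(c,m,.045).round(4)[:2])
for u in((276,238),(348,250)):
    print([ray(t,u,z).round(3) for z in(.085,.105)])
img,o=crop(t,205,155,250,130,3.2)
cols=[(0,255,0),(0,0,255),(255,0,255)]
for u in((226,185),(325,186),(420,234)):
    m,_=dark(t,*u); p=ray(t,m,.050)
    for r,col in zip((.051,.060,.069),cols): draw(t,img,circ(p[0],p[1],.016,r),3.2,o,col)
for u in((276,238),(348,250)):
    for z,r,col in zip((.085,.095,.105),(.048,.057,.066),cols):
        p=ray(t,u,z);draw(t,img,circ(p[0],p[1],z,r),3.2,o,col)
cv2.imwrite('pics/a.png',img)
img,o=crop(t,70,210,120,70,6); cv2.imwrite('pics/b.png',img)
E
```

```text
(226, 185) [224.8 184.2] 65 [0.6341 0.1531]
(413, 272) [412.6 273.9] 13 [0.6534 0.1484]
(325, 186) [325.7 185. ] 63 [ 0.6403 -0.1478]
(315, 282) [314.1 280.9] 16 [ 0.6473 -0.1503]
(420, 234) [421.2 233.6] 70 [ 0.5019 -0.4334]
(222, 257) [220. 257.] 1 [ 0.5118 -0.4368]
[array([ 0.472, -0.008,  0.085]), array([ 0.47 , -0.01 ,  0.105])]
[array([ 0.443, -0.215,  0.085]), array([ 0.441, -0.213,  0.105])]
```

View pics/a.png

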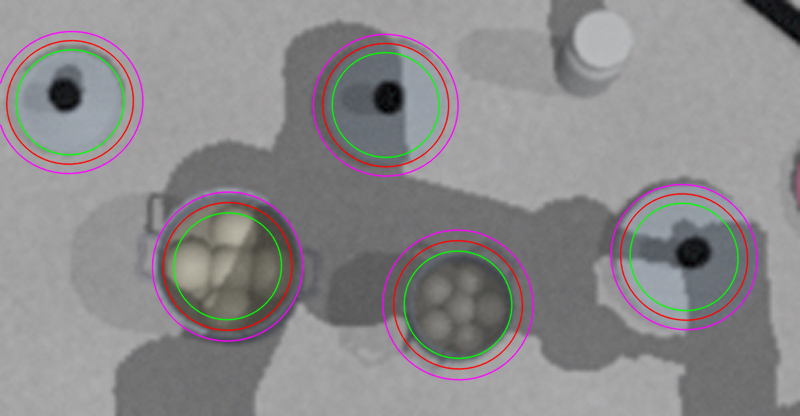

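View pics/b.png

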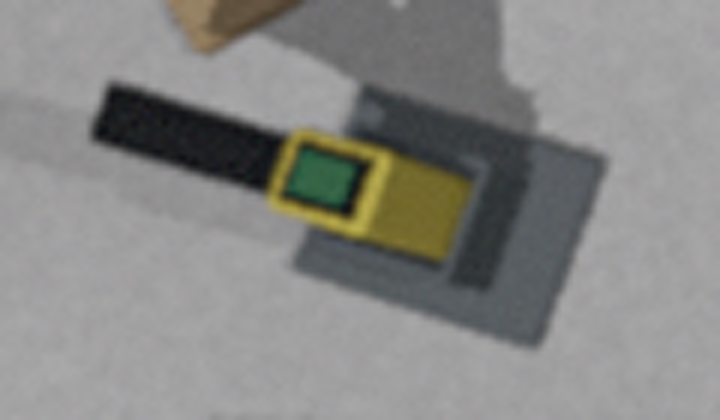

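The overlay shows small-lid, medium-lid and large-lid outlines fitting at left, middle and right. The right pot (348,250) looks small; the left pot's size is unclear. The thermometer's rear face sits at about (124,240), with its handle to the upper left. Next I fit circle outlines in both cameras.

```bash
cat >> h.py <<'E'
from scipy.ndimage import map_coordinates
def grad(c):
    g=cv2.GaussianBlur(c['pixels'],(0,0),1.0).astype(float)
    gx=np.stack([cv2.Sobel(g[...,i],cv2.CV_64F,1,0) for i in range(3)],-1);gy=np.stack([cv2.Sobel(g[...,i],cv2.CV_64F,0,1) for i in range(3)],-1)
    return gx,gy
def score(G,c,P):
    # mean clipped normal gradient along closed curve P
    uv=proj(c,P);t=np.gradient(uv,axis=0);n=np.c_[-t[:,1],t[:,0]]/np.linalg.norm(t,axis=1)[:,None]
    v=[map_coordinates(G[0][...,i],uv[:,::-1].T,order=1)*n[:,0]+map_coordinates(G[1][...,i],uv[:,::-1].T,order=1)*n[:,1] for i in range(3)]
    return np.minimum(np.abs(v).max(0),80).mean()
def fit(cs,x,y,circles,span=.015,step=.001):
    # circles: list of (z,r)
    Gs=[grad(c) for c in cs];best=(-1,)
    for st,sp in((.003,span),(step,.003)):
        x0,y0=(x,y) if best[0]<0 else best[1:]
        for X in np.arange(x0-sp,x0+sp+1e-9,st):
            for Y in np.arange(y0-sp,y0+sp+1e-9,st):
                s=np.mean([score(G,c,circ(X,Y,z,r)) for G,c in zip(Gs,cs) for z,r in circles])
                if s>best[0]: best=(s,X,Y)
    return np.array(best).round(4)
LID=dict(small=.051,medium=.060,large=.069)
POT=dict(small=(.085,.048,.045),medium=(.095,.057,.054),large=(.105,.066,.063))
E
python3 - <<'E'
from h import *
t=cam('top');s=cam('scene')
for xy in((.64,.151),(.643,-.149),(.506,-.435)):
    for k,r in LID.items(): print(xy,k,[fit(cs,*xy,[(.014,r)]) for cs in([t],[s],[t,s])])
for xy in((.471,-.009),(.442,-.214)):
    for k,(z,r,ri) in POT.items(): print('pot',xy,k,[fit(cs,*xy,[(z,r),(z,ri)]) for cs in([t],[s],[t,s])])
E
```

```text
(0.64, 0.151) small [array([42.4331,  0.641 ,  0.152 ]), array([60.9115,  0.635 ,  0.154 ]), array([50.4106,  0.639 ,  0.152 ])]
(0.64, 0.151) medium [array([34.4378,  0.631 ,  0.155 ]), array([56.2598,  0.648 ,  0.154 ]), array([36.74 ,  0.642,  0.159])]
(0.64, 0.151) large [array([23.2543,  0.622 ,  0.148 ]), array([35.5093,  0.642 ,  0.139 ]), array([23.784,  0.642,  0.137])]
(0.643, -0.149) small [array([25.6926,  0.657 , -0.153 ]), array([41.5498,  0.653 , -0.154 ]), array([32.7413,  0.655 , -0.154 ])]
(0.643, -0.149) medium [array([37.717,  0.645, -0.15 ]), array([45.2545,  0.643 , -0.15  ]), array([41.095,  0.644, -0.15 ])]
(0.643, -0.149) large [array([30.8655,  0.646 , -0.141 ]), array([44.124,  0.655, -0.146]), array([32.7481,  0.649 , -0.144 ])]
(0.506, -0.435) small [array([33.3909,  0.52  , -0.43  ]), array([48.9001,  0.524 , -0.441 ]), array([39.6002,  0.521 , -0.432 ])]
(0.506, -0.435) medium [array([37.6281,  0.51  , -0.428 ]), array([54.8151,  0.521 , -0.453 ]), array([43.6036,  0.509 , -0.427 ])]
(0.506, -0.435) large [array([51.779,  0.503, -0.438]), array([61.8899
[... 292 characters left out ...]
1, -1.60000e-02]), array([ 4.59518e+01,  4.55000e-01, -1.90000e-02]), array([ 5.00927e+01,  4.57000e-01, -1.90000e-02])]
pot (0.471, -0.009) large [array([ 6.4934e+01,  4.6500e-01, -1.2000e-02]), array([ 6.44599e+01,  4.78000e-01, -1.30000e-02]), array([ 6.08253e+01,  4.78000e-01, -9.00000e-03])]
pot (0.442, -0.214) small [array([59.4828,  0.441 , -0.217 ]), array([63.749,  0.445, -0.217]), array([61.1011,  0.442 , -0.217 ])]
pot (0.442, -0.214) medium [array([41.7139,  0.441 , -0.205 ]), array([52.0192,  0.452 , -0.225 ]), array([40.7083,  0.448 , -0.217 ])]
pot (0.442, -0.214) large [array([31.7644,  0.454 , -0.199 ]), array([34.0863,  0.447 , -0.23  ]), array([31.3183,  0.452 , -0.2   ])]
```

Run:
```python
from h import *
t=cam('top');s=cam('scene')
C=np.array([(290,128),(393,150),(370,238),(268,208)])/6+[70,210]
W=np.array([ray(t,u,.164) for u in C]);m=W.mean(0);print(W.round(3),m.round(4))
dx=(W[0]+W[3]-W[1]-W[2])/2;yaw=np.arctan2(dx[1],dx[0]);print('len',np.linalg.norm(dx),'yaw',yaw)
dy=(W[0]+W[1]-W[2]-W[3])/2; print(np.linalg.norm(dy),np.arctan2(dy[1],dy[0]))
H=np.array([(105,82),(90,138)])/6+[70,210];h=np.mean([ray(t,u,.155) for u in H],0);d=h-m;print('handle end',h,np.arctan2(d[1],d[0]),np.hypot(*d[:2]))
def box(x,y,yw,cx,lx,ly,z):
    p=np.array([(1,1),(1,-1),(-1,-1),(-1,1),(1,1)])*[lx/2,ly/2]+[cx,0];c,n=np.cos(yw),np.sin(yw)
    return np.c_[p@[[c,n],[-n,c]]+[x,y],np.full(5,z)]
yw=np.arctan2(d[1],d[0]);out=[]
for c,a in((s,(440,175,90,75)),(t,(80,210,90,75)),(s,(315,200,90,75)),(t,(235,200,90,75))):
    img,o=crop(c,*a,4.4)
    draw(c,img,box(m[0],m[1],yw,0,.048,.040,.164),4.4,o,(255,0,255));draw(c,img,box(m[0],m[1],yw,.0,.068,.060,.074),4.4,o,(0,0,255))
    draw(c,img,circ(.470,-.011,.105,.066),4.4,o,(255,0,255));draw(c,img,circ(.472,-.011,.095,.057),4.4,o,(0,0,255))
    draw(c,img,circ(.470,-.011,0,.066),4.4,o,(255,0,255))
    out.append(img)
cv2.imwrite('pics/c.png',np.vstack([np.hstack(out[:2]),np.hstack(out[2:])]))
```

```text
[[0.469 0.409 0.164]
 [0.46  0.362 0.164]
 [0.42  0.369 0.164]
 [0.433 0.416 0.164]] [0.4455 0.389  0.164 ]
len 0.04757119504005552 yaw 1.3507236455894982
0.0385798025939008 -0.18134049111656578
handle end [0.47563945 0.49929899 0.155     ] 1.3038930762867649 0.11437250193095677
```

View pics/c.png

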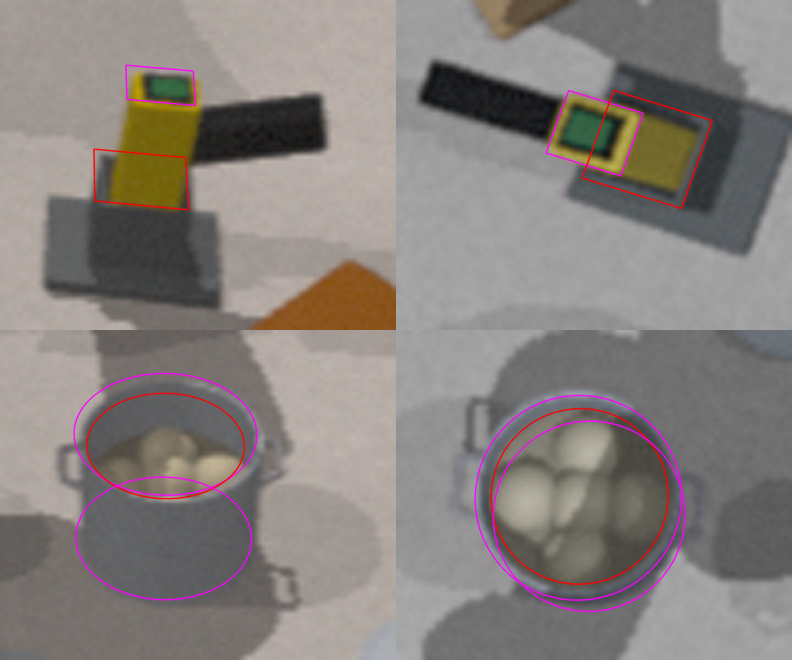

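The rim outline matches the large pot in both views, so the medium pot is absent. The scene overlay is offset by about 2 px, so I refine the fit.

```bash
python3 - <<'E'
s=open('h.py').read().replace("np.int32(((proj(c,P)-o)*s)*16)","np.int32(((proj(c,P)-o+.5)*s-.5)*16)")
open('h.py','w').write(s)
E
python3 - <<'E'
from h import *
t=cam('top');s=cam('scene');F=[]
for nm,xy in(('large',(.471,-.011)),('small',(.442,-.217))):
    z,r,ri=POT[nm]
    for c in(t,s): print(nm,[fit([c],*xy,[q]) for q in((z,r),(z,ri))],fit([c],*xy,[(z,r),(z,ri)]))
out=[]
for nm,xy,us,ut in(('large',(.471,-.011),(315,200),(235,200)),('small',(.442,-.217),(250,205),(305,212))):
    z,r,ri=POT[nm]
    for c,o in((s,us),(t,ut)):
        img,o=crop(c,*o,90,75,4.4);f=fit([c],*xy,[(z,r),(z,ri)])
        draw(c,img,circ(f[1],f[2],z,r),4.4,o,(255,0,255));draw(c,img,circ(f[1],f[2],z,ri),4.4,o,(0,255,0));out.append(img)
cv2.imwrite('pics/d.png',np.vstack([np.hstack(out[:2]),np.hstack(out[2:])]))
E
```

```text
large [array([ 6.61032e+01,  4.67000e-01, -1.20000e-02]), array([ 6.6769e+01,  4.6500e-01, -1.3000e-02])] [ 6.46839e+01  4.65000e-01 -1.30000e-02]
large [array([ 6.38846e+01,  4.79000e-01, -1.30000e-02]), array([ 6.63238e+01,  4.78000e-01, -1.20000e-02])] [ 6.48033e+01  4.78000e-01 -1.30000e-02]
small [array([65.3684,  0.441 , -0.214 ]), array([61.2836,  0.444 , -0.22  ])] [59.6454  0.442  -0.217 ]
small [array([64.4852,  0.444 , -0.216 ]), array([63.8302,  0.447 , -0.217 ])] [63.8147  0.445  -0.217 ]
```

View pics/d.png

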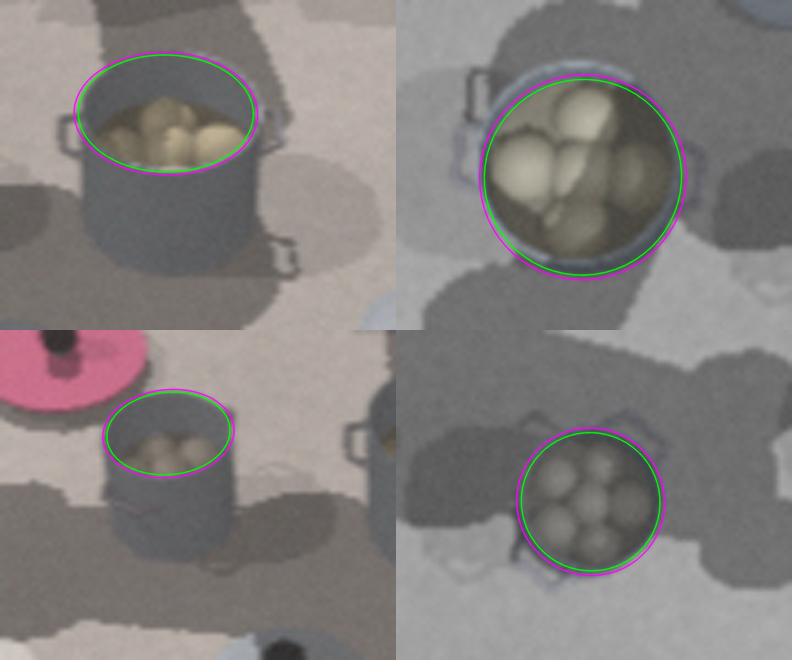

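```bash
cat >> h.py <<'E'
def go(*tg,frm=None):
    # shifts in tool units/spin for each target (x,y,z,yaw) from present pose
    st=robot.observe();p=st['tool_pos'];Q=R.from_euler('xyz',st['tool_rot'])
    print('at',p.round(4),st['tool_rot'].round(4),'t',round(st['time'],1),'q',st['qpos'].round(2),'F',st['contact_force'].round(1),'open',round(st['opening'],4),'g',round(st['grip_force'],1))
    for g in tg:
        d=Q.inv().apply(np.array(g[:3])-p)/.06;s=st['tool_rot'][2]-g[3];s=(s+np.pi)%(2*np.pi)-np.pi
        print(g,d.round(3),round(s,3))
E
python3 -c "
from h import *
go((.47,-.22,.32,.7),(.448,.392,.32,1.3))"
```

```text
at [ 0.1227 -0.5105  0.2437] [3.1416 0.     0.2358] t 0.5 q [-1.48  0.34  1.52 -0.    1.28 -0.15] F [0.1 0.6 0. ] open 0.0915 g 0.0
(0.47, -0.22, 0.32, 0.7) [ 6.76  -3.355 -1.271] -0.464
(0.448, 0.392, 0.32, 1.3) [  8.786 -13.358  -1.272] -1.064
```

Emit:
{"name": "step_arm", "arguments": {
  "motion": [
    [[0.5, -0.2, -1.27], 0],
    [[6.76, -3.35, -1.27], -0.46],
    [[6.76, -3.35, -1.27], -0.46],
    [[6.76, -3.35, -1.27], -0.46],
    [[6.76, -3.35, -1.27], -0.46],
    [[6.76, -3.35, -1.27], -0.46],
    [[6.76, -3.35, -1.27], -0.46],
    [[6.76, -3.35, -1.27], -0.46],
    [[6.76, -3.35, -1.27], -0.46],
    [[6.76, -3.35, -1.27], -0.46]
  ],
  "hand": 0
}}

```text
time: 1.75
tool_pos: [0.4698, -0.2204, 0.3197]
tool_rot: [-3.141, 0.001, 0.696]
contact_force: [-0.5, -0.0, -0.6]
opening: 0.0922
grip_force: 0.0
```

```bash
python3 -c "
from h import *
go((.448,.392,.27,1.3))"
```

```text
at [ 0.4698 -0.2204  0.3197] [-3.1413e+00  7.0000e-04  6.9640e-01] t 1.8 q [-0.59  0.28  1.4  -0.    1.46  0.29] F [-0.5 -0.  -0.6] open 0.0922 g 0.0
(0.448, 0.392, 0.27, 1.3) [ 6.269 -8.062  0.827] -0.604
```

Emit:
{"name": "step_arm", "arguments": {
  "motion": [
    [[6.27, -8.06, 0.83], -0.6],
    [[6.27, -8.06, 0.83], -0.6],
    [[6.27, -8.06, 0.83], -0.6],
    [[6.27, -8.06, 0.83], -0.6],
    [[6.27, -8.06, 0.83], -0.6],
    [[6.27, -8.06, 0.83], -0.6],
    [[6.27, -8.06, 0.83], -0.6],
    [[6.27, -8.06, 0.83], -0.6],
    [[6.27, -8.06, 0.83], -0.6],
    [[6.27, -8.06, 0.83], -0.6]
  ]
}}

```text
time: 3.0
tool_pos: [0.4494, 0.3925, 0.2699]
tool_rot: [3.141, 0.0, 1.294]
contact_force: [0.7, -0.7, 0.5]
opening: 0.0915
grip_force: 0.0
```

Emit:
{"name": "step_arm", "arguments": {
  "motion": [
    [[0, 0, 0], 0],
    [[0, 0, 0], 0]
  ]
}}

```text
time: 3.25
tool_pos: [0.4495, 0.3905, 0.2699]
tool_rot: [3.142, 0.001, 1.294]
contact_force: [-0.2, -0.3, 0.0]
opening: 0.0914
grip_force: 0.0
```

Run:
```python
from h import *
go((.448,.392,.138,1.3))
out=[]
for n,a in(('scene',(435,150,100,90)),('top',(70,185,100,90))):
    c=cam(n);img,o=crop(c,*a,4);out.append(img)
    p=robot.observe()['tool_pos'];draw(c,img,circ(*p[:2],p[2]-.017,.046),4,o,(0,255,0))
cv2.imwrite('pics/e.png',np.hstack(out))
```

```text
at [0.4495 0.3905 0.2699] [3.1416e+00 1.1000e-03 1.2944e+00] t 3.2 q [ 0.59  0.46  1.27 -0.    1.41  0.86] F [-0.2 -0.3  0. ] open 0.0914 g 0.0
(0.448, 0.392, 0.138, 1.3) [ 0.019 -0.03   2.198] -0.006
```

View pics/e.png

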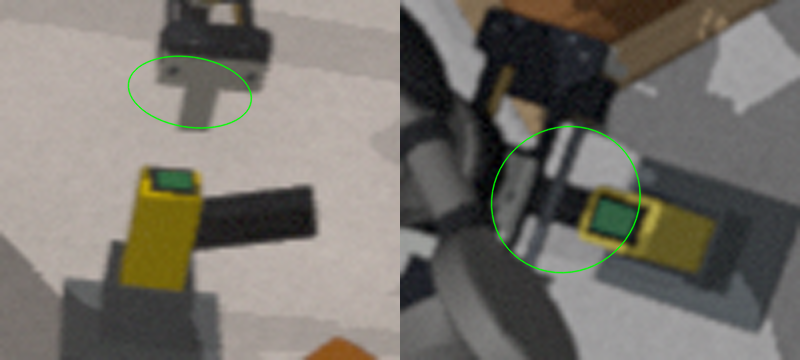

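The thermometer is between the open fingers in both views (scene (168,180), top (620,218) in the crop). The scene camera appears biased about 2 px to the right, so I trust the top camera for y. Descending.

Emit:
{"name": "step_arm", "arguments": {
  "motion": [
    [[0, 0, 0.5], 0],
    [[0, 0, 1.0], 0],
    [[0, 0, 1.4], 0],
    [[0, 0, 1.8], 0],
    [[0, 0, 2.0], 0],
    [[0, 0, 2.19], 0],
    [[0, 0, 2.19], 0],
    [[0, 0, 2.19], 0]
  ]
}}

```text
time: 4.35
tool_pos: [0.4492, 0.3922, 0.1394]
tool_rot: [3.141, -0.001, 1.296]
contact_force: [-0.1, 0.5, 0.1]
opening: 0.092
grip_force: 0.0
```

Emit:
{"name": "step_arm", "arguments": {
  "motion": [
    [[0, 0, 0], 0],
    [[0, 0, 0], 0],
    [[0, 0, 0], 0],
    [[0, 0, 0], 0],
    [[0, 0, 0], 0],
    [[0, 0, 0], 0],
    [[0, 0, 0], 0],
    [[0, 0, 0], 0]
  ],
  "hand": 255,
  "squeeze": 30
}}

```text
time: 5.35
tool_pos: [0.4488, 0.392, 0.1386]
tool_rot: [-3.142, 0.0, 1.296]
contact_force: [0.5, -0.4, 0.4]
opening: 0.0401
grip_force: 30.0
```

Run:
```python
from h import *
go((.448,.392,.29,1.3))
```

```text
at [0.4488 0.392  0.1386] [-3.1416e+00  2.0000e-04  1.2958e+00] t 5.3 q [ 0.59  0.57  1.46 -0.    1.11  0.86] F [ 0.5 -0.4  0.4] open 0.0401 g 30.0
(0.448, 0.392, 0.29, 1.3) [-0.004 -0.013 -2.523] -0.004
```

Emit:
{"name": "step_arm", "arguments": {
  "motion": [
    [[0, 0, -0.3], 0],
    [[0, 0, -0.8], 0],
    [[0, 0, -1.4], 0],
    [[0, 0, -2.0], 0],
    [[0, 0, -2.6], 0],
    [[0, 0, -2.9], 0],
    [[0, 0, -2.9], 0],
    [[0, 0, -2.9], 0]
  ]
}}

```text
time: 6.35
tool_pos: [0.4484, 0.3917, 0.3112]
tool_rot: [-3.14, 0.002, 1.296]
contact_force: [-0.6, 0.0, -3.0]
opening: 0.0396
grip_force: 30.0
```

Run:
```python
from h import *
t=cam('top','f.png');s=cam('scene')
p=robot.observe()['tool_pos'];out=[]
for nm,xy in(('large',(.474,-.011)),('small',(.442,-.217))):
    z,r,ri=POT[nm]
    print(nm,[fit([c],*xy,[(z,r),(z,ri)]) for c in(t,s)])
go((.443,-.217,.30,1.0),(.443,-.217,.277,1.0))
for c,a in((s,(435,110,110,100)),(t,(55,185,110,100))):
    img,o=crop(c,*a,3.6);L=p-[0,0,.1266];draw(c,img,circ(L[0],L[1],L[2],.018),3.6,o,(255,0,255));out.append(img)
cv2.imwrite('pics/g.png',np.hstack(out))
```

```text
large [array([ 6.9844e+01,  4.6500e-01, -1.2000e-02]), array([ 7.77025e+01,  4.79000e-01, -1.00000e-02])]
small [array([65.6167,  0.439 , -0.208 ]), array([73.9479,  0.449 , -0.215 ])]
at [0.4485 0.3918 0.3111] [-3.1398e+00  2.2000e-03  1.2958e+00] t 6.5 q [ 0.59  0.44  1.19 -0.    1.51  0.86] F [-0.5 -0.1 -1.4] open 0.0403 g 30.0
(0.443, -0.217, 0.3, 1.0) [-9.789  2.668  0.202] 0.296
(0.443, -0.217, 0.277, 1.0) [-9.788  2.669  0.585] 0.296
```

View pics/g.png

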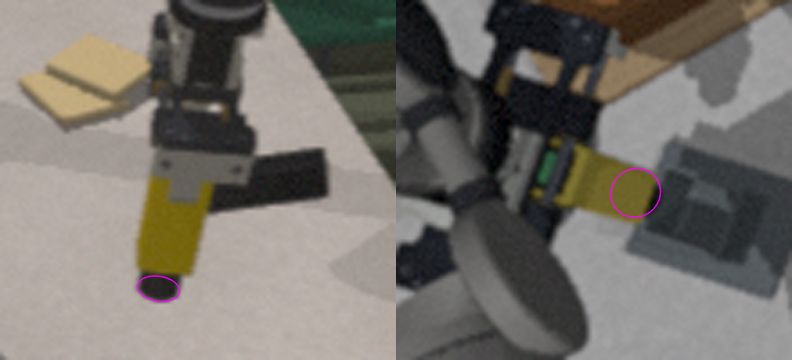

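The thermometer hangs straight and its nose, at (160,287) in the scene crop, matches the predicted lens. Moving at height to the small pot.

Emit:
{"name": "step_arm", "arguments": {
  "motion": [
    [[0, 0, -1.0], 0],
    [[0, 0, -1.5], 0],
    [[-9.78, 2.7, -1.5], 0.3],
    [[-9.78, 2.7, -1.5], 0.3],
    [[-9.78, 2.7, -1.5], 0.3],
    [[-9.78, 2.7, -1.5], 0.3],
    [[-9.78, 2.7, -1.5], 0.3],
    [[-9.78, 2.7, -1.5], 0.3],
    [[-9.78, 2.7, -1.5], 0.3],
    [[-9.78, 2.7, -1.5], 0.3]
  ]
}}

```text
time: 7.7
tool_pos: [0.4455, -0.1098, 0.4021]
tool_rot: [-3.141, 0.0, 0.996]
contact_force: [0.8, 1.3, -1.9]
opening: 0.0403
grip_force: 30.0
```

Emit:
{"name": "step_arm", "arguments": {
  "motion": [
    [[0, 0, 0], 0],
    [[0, 0, 0], 0],
    [[0, 0, 0], 0],
    [[0, 0, 0], 0],
    [[0, 0, 0], 0],
    [[0, 0, 0], 0]
  ]
}}

```text
time: 8.45
tool_pos: [0.4461, -0.1075, 0.4028]
tool_rot: [3.141, 0.0, 0.997]
contact_force: [0.0, -0.2, -2.5]
opening: 0.04
grip_force: 30.0
```

Run:
```python
from h import *
go((.445,-.215,.30,1.0),(.445,-.215,.277,1.0))
```

```text
at [ 0.4461 -0.1075  0.4028] [3.1414e+00 1.0000e-04 9.9660e-01] t 8.4 q [-0.4   0.14  1.36 -0.    1.64  0.17] F [ 0.  -0.2 -2.5] open 0.04 g 30.0
(0.445, -0.215, 0.3, 1.0) [-1.513  0.957  1.713] -0.003
(0.445, -0.215, 0.277, 1.0) [-1.513  0.957  2.097] -0.003
```

Emit:
{"name": "step_arm", "arguments": {
  "motion": [
    [[-0.8, 0.5, 0], 0],
    [[-1.51, 0.96, 0], 0],
    [[-1.51, 0.96, 0.6], 0],
    [[-1.51, 0.96, 1.2], 0],
    [[-1.51, 0.96, 1.6], 0],
    [[-1.51, 0.96, 1.7], 0],
    [[-1.51, 0.96, 1.7], 0],
    [[-1.51, 0.96, 1.7], 0]
  ]
}}

```text
time: 9.45
tool_pos: [0.4456, -0.2155, 0.302]
tool_rot: [3.139, 0.0, 0.996]
contact_force: [0.1, -0.1, -2.1]
opening: 0.0397
grip_force: 30.0
```

Run:
```python
from h import *
t=cam('top');s=cam('scene');go((.445,-.215,.277,1.0))
p=robot.observe()['tool_pos'];out=[]
for nm,xy in(('large',(.474,-.011)),('small',(.445,-.215))):
    z,r,ri=POT[nm]; print(nm,fit([s],*xy,[(z,r),(z,ri)]))
for c,a in((s,(235,150,160,130)),(t,(230,165,160,130))):
    img,o=crop(c,*a,2.5*1)
    L=p-[0,0,.1266];draw(c,img,circ(L[0],L[1],L[2],.018),2.5,o,(255,0,255))
    for z,r,col in((.085,.048,(0,255,0)),(0,.048,(0,255,0))): draw(c,img,circ(.445,-.215,z,r),2.5,o,col)
    draw(c,img,circ(.476,-.010,.105,.066),2.5,o,(0,255,0)); draw(c,img,circ(.476,-.010,0,.066),2.5,o,(0,255,0))
    out.append(img)
cv2.imwrite('pics/i.png',np.hstack(out))
```

```text
at [ 0.4455 -0.2155  0.3017] [3.1396e+00 1.0000e-04 9.9590e-01] t 9.6 q [-0.61  0.24  1.5  -0.    1.4  -0.03] F [ 0.3  0.1 -2.5] open 0.0396 g 30.0
(0.445, -0.215, 0.277, 1.0) [ 0.003 -0.012  0.412] -0.004
large [ 6.89135e+01  4.73000e-01 -6.00000e-03]
small [74.0469  0.448  -0.214 ]
```

View pics/i.png

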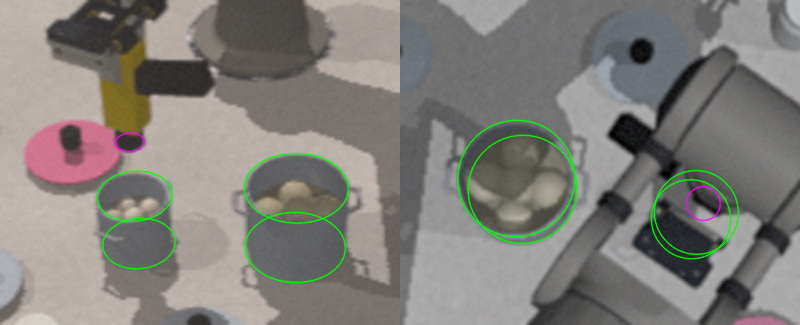

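The nose is over the small pot (scene crop (131,140), pot (135,195)), and the large-pot outline fits too. Descending to 9 cm above the food and holding.

Emit:
{"name": "step_arm", "arguments": {
  "motion": [
    [[0, 0, 0.2], 0],
    [[0, 0, 0.41], 0],
    [[0, 0, 0.41], 0],
    [[0, 0, 0.41], 0],
    [[0, 0, 0.41], 0],
    [[0, 0, 0.41], 0],
    [[0, 0, 0.41], 0],
    [[0, 0, 0.41], 0],
    [[0, 0, 0.41], 0],
    [[0, 0, 0.41], 0]
  ]
}}

```text
time: 10.8
tool_pos: [0.4451, -0.2153, 0.2761]
tool_rot: [-3.142, 0.0, 0.996]
contact_force: [-0.6, -0.2, -0.9]
opening: 0.0399
grip_force: 30.0
```

Emit:
{"name": "step_arm", "arguments": {
  "motion": [
    [[0, 0, 0], 0],
    [[0, 0, 0], 0],
    [[0, 0, 0], 0],
    [[0, 0, 0], 0],
    [[0, 0, 0], 0],
    [[0, 0, 0], 0],
    [[0, 0, 0], 0],
    [[0, 0, 0], 0],
    [[0, 0, 0], 0],
    [[0, 0, 0], 0]
  ]
}}

```text
time: 12.05
tool_pos: [0.4451, -0.2153, 0.2761]
tool_rot: [3.141, 0.0, 0.996]
contact_force: [0.2, 0.8, -2.6]
opening: 0.0399
grip_force: 30.0
```

Emit:
{"name": "step_arm", "arguments": {
  "motion": [
    [[0, 0, 0], 0],
    [[0, 0, 0], 0],
    [[0, 0, 0], 0],
    [[0, 0, 0], 0],
    [[0, 0, 0], 0],
    [[0, 0, 0], 0],
    [[0, 0, 0], 0],
    [[0, 0, 0], 0],
    [[0, 0, 0], 0],
    [[0, 0, 0], 0]
  ]
}}

```text
time: 13.3
tool_pos: [0.4451, -0.2153, 0.2761]
tool_rot: [3.142, 0.0, 0.996]
contact_force: [-0.5, 0.9, -2.1]
opening: 0.0401
grip_force: 30.0
```

Emit:
{"name": "step_arm", "arguments": {
  "motion": [
    [[0, 0, 0], 0],
    [[0, 0, 0], 0],
    [[0, 0, 0], 0],
    [[0, 0, 0], 0],
    [[0, 0, 0], 0],
    [[0, 0, 0], 0],
    [[0, 0, 0], 0],
    [[0, 0, 0], 0],
    [[0, 0, 0], 0],
    [[0, 0, 0], 0]
  ]
}}

```text
time: 14.55
tool_pos: [0.4451, -0.2153, 0.2761]
tool_rot: [3.141, 0.0, 0.996]
contact_force: [-0.1, 0.2, -1.7]
opening: 0.0402
grip_force: 30.0
```

Emit:
{"name": "step_arm", "arguments": {
  "motion": [
    [[0, 0, 0], 0],
    [[0, 0, 0], 0],
    [[0, 0, 0], 0],
    [[0, 0, 0], 0],
    [[0, 0, 0], 0],
    [[0, 0, 0], 0],
    [[0, 0, 0], 0],
    [[0, 0, 0], 0],
    [[0, 0, 0], 0],
    [[0, 0, 0], 0]
  ]
}}

```text
time: 15.8
tool_pos: [0.4451, -0.2153, 0.2761]
tool_rot: [3.142, 0.0, 0.996]
contact_force: [-0.3, 0.8, -1.9]
opening: 0.04
grip_force: 30.0
```

Emit:
{"name": "step_arm", "arguments": {
  "motion": [
    [[0, 0, 0], 0],
    [[0, 0, 0], 0],
    [[0, 0, 0], 0],
    [[0, 0, 0], 0],
    [[0, 0, 0], 0],
    [[0, 0, 0], 0],
    [[0, 0, 0], 0],
    [[0, 0, 0], 0],
    [[0, 0, 0], 0],
    [[0, 0, 0], 0]
  ]
}}

```text
time: 17.05
tool_pos: [0.4451, -0.2153, 0.2761]
tool_rot: [3.142, 0.0, 0.996]
contact_force: [-0.1, 0.4, -1.7]
opening: 0.0395
grip_force: 30.0
```

Emit:
{"name": "step_arm", "arguments": {
  "motion": [
    [[0, 0, -0.5], 0],
    [[0, 0, -1.0], 0],
    [[0, 0, -1.5], 0],
    [[0, 0, -1.5], 0],
    [[0, 0, -1.5], 0]
  ]
}}

```text
time: 17.68
tool_pos: [0.4447, -0.215, 0.3647]
tool_rot: [-3.14, 0.0, 0.996]
contact_force: [-0.2, -0.6, -2.2]
opening: 0.0401
grip_force: 30.0
```

Run:
```python
from h import *
t=cam('top');s=cam('scene');go((.475,-.008,.367,1.3),(.475,-.008,.297,1.3))
for nm,xy in(('large',(.474,-.011)),('small',(.445,-.215))):
    z,r,ri=POT[nm]; print(nm,[fit([c],*xy,[(z,r),(z,ri)],span=.03) for c in(s,t)])
```

```text
at [ 0.4447 -0.215   0.3645] [-3.1387 -0.      0.9958] t 17.8 q [-0.61  0.22  1.36 -0.    1.56 -0.03] F [ 0.4 -0.7 -2.2] open 0.0401 g 30.0
(0.475, -0.008, 0.367, 1.3) [ 3.17  -1.452 -0.038] -0.304
(0.475, -0.008, 0.297, 1.3) [ 3.17  -1.449  1.129] -0.304
large [array([ 6.8458e+01,  4.7500e-01, -8.0000e-03]), array([ 7.15432e+01,  4.74000e-01, -7.00000e-03])]
small [array([74.4123,  0.449 , -0.215 ]), array([60.7773,  0.424 , -0.198 ])]
```

Emit:
{"name": "step_arm", "arguments": {
  "motion": [
    [[1.0, -0.4, 0], -0.1],
    [[2.0, -0.9, 0], -0.2],
    [[3.17, -1.45, 0], -0.3],
    [[3.17, -1.45, 0], -0.3],
    [[3.17, -1.45, 0.6], -0.3],
    [[3.17, -1.45, 1.0], -0.3],
    [[3.17, -1.45, 1.13], -0.3],
    [[3.17, -1.45, 1.13], -0.3],
    [[3.17, -1.45, 1.13], -0.3],
    [[3.17, -1.45, 1.13], -0.3]
  ]
}}

```text
time: 19.02
tool_pos: [0.4759, -0.0085, 0.2991]
tool_rot: [3.14, -0.0, 1.296]
contact_force: [0.1, -0.4, -1.6]
opening: 0.0397
grip_force: 30.0
```

Emit:
{"name": "step_arm", "arguments": {
  "motion": [
    [[0, 0, 0], 0],
    [[0, 0, 0], 0],
    [[0, 0, 0], 0],
    [[0, 0, 0], 0],
    [[0, 0, 0], 0],
    [[0, 0, 0], 0],
    [[0, 0, 0], 0],
    [[0, 0, 0], 0],
    [[0, 0, 0], 0],
    [[0, 0, 0], 0]
  ]
}}

```text
time: 20.27
tool_pos: [0.4755, -0.0084, 0.2983]
tool_rot: [-3.142, 0.0, 1.296]
contact_force: [-0.1, -1.0, -2.2]
opening: 0.0396
grip_force: 30.0
```

Emit:
{"name": "step_arm", "arguments": {
  "motion": [
    [[0, 0, 0], 0],
    [[0, 0, 0], 0],
    [[0, 0, 0], 0],
    [[0, 0, 0], 0],
    [[0, 0, 0], 0],
    [[0, 0, 0], 0],
    [[0, 0, 0], 0],
    [[0, 0, 0], 0],
    [[0, 0, 0], 0],
    [[0, 0, 0], 0]
  ]
}}

```text
time: 21.52
tool_pos: [0.4755, -0.0084, 0.2983]
tool_rot: [3.142, 0.0, 1.296]
contact_force: [-0.1, -0.4, -2.0]
opening: 0.0404
grip_force: 30.0
```

Emit:
{"name": "step_arm", "arguments": {
  "motion": [
    [[0, 0, 0], 0],
    [[0, 0, 0], 0],
    [[0, 0, 0], 0],
    [[0, 0, 0], 0],
    [[0, 0, 0], 0],
    [[0, 0, 0], 0],
    [[0, 0, 0], 0],
    [[0, 0, 0], 0],
    [[0, 0, 0], 0],
    [[0, 0, 0], 0]
  ]
}}

```text
time: 22.78
tool_pos: [0.4755, -0.0084, 0.2983]
tool_rot: [3.142, 0.0, 1.296]
contact_force: [-1.0, 0.9, -2.5]
opening: 0.0399
grip_force: 30.0
```

Emit:
{"name": "step_arm", "arguments": {
  "motion": [
    [[0, 0, 0], 0],
    [[0, 0, 0], 0],
    [[0, 0, 0], 0],
    [[0, 0, 0], 0],
    [[0, 0, 0], 0],
    [[0, 0, 0], 0],
    [[0, 0, 0], 0],
    [[0, 0, 0], 0],
    [[0, 0, 0], 0],
    [[0, 0, 0], 0]
  ]
}}

```text
time: 24.02
tool_pos: [0.4755, -0.0084, 0.2983]
tool_rot: [-3.142, 0.0, 1.296]
contact_force: [0.3, -0.3, -1.9]
opening: 0.04
grip_force: 30.0
```

Emit:
{"name": "step_arm", "arguments": {
  "motion": [
    [[0, 0, 0], 0],
    [[0, 0, 0], 0],
    [[0, 0, 0], 0],
    [[0, 0, 0], 0],
    [[0, 0, 0], 0],
    [[0, 0, 0], 0],
    [[0, 0, 0], 0],
    [[0, 0, 0], 0],
    [[0, 0, 0], 0],
    [[0, 0, 0], 0]
  ]
}}

```text
time: 25.28
tool_pos: [0.4755, -0.0084, 0.2983]
tool_rot: [3.142, 0.0, 1.296]
contact_force: [0.5, 0.1, -1.6]
opening: 0.0393
grip_force: 30.0
```

Run:
```python
from h import *
s=cam('scene')
go((.449,.392,.33,1.296))
p=robot.observe()['tool_pos']
img,o=crop(s,225,110,200,150,4)
L=p-[0,0,.1266];draw(s,img,circ(L[0],L[1],L[2],.018),4,o,(255,0,255))
draw(s,img,circ(.475,-.0075,.105,.066),4,o,(0,255,0));draw(s,img,circ(.449,-.215,.085,.048),4,o,(0,255,0))
cv2.imwrite('pics/j.png',img)
```

```text
at [ 0.4755 -0.0084  0.2983] [3.1415e+00 1.0000e-04 1.2959e+00] t 25.3 q [-0.18  0.21  1.55 -0.    1.38  0.1 ] F [-0.9  0.2 -2. ] open 0.0398 g 30.0
(0.449, 0.392, 0.33, 1.296) [ 6.302 -2.237 -0.529] -0.0
```

View pics/j.png

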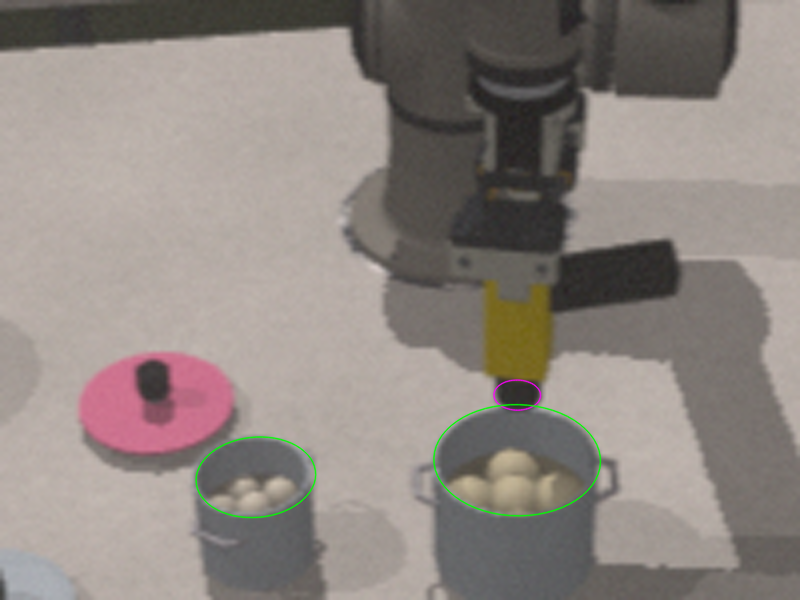

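The nose sits over the large pot at (517,392), and both rim outlines, at (255,476) and (517,460), match. Returning to the holster.

Emit:
{"name": "step_arm", "arguments": {
  "motion": [
    [[0, 0, -0.53], 0],
    [[0.5, -0.2, -0.53], 0],
    [[1.4, -0.5, -0.53], 0],
    [[2.3, -0.82, -0.53], 0],
    [[3.2, -1.13, -0.53], 0],
    [[4.1, -1.45, -0.53], 0],
    [[5.0, -1.77, -0.53], 0],
    [[5.9, -2.1, -0.53], 0],
    [[6.3, -2.24, -0.53], 0],
    [[6.3, -2.24, -0.53], 0]
  ]
}}

```text
time: 26.58
tool_pos: [0.4482, 0.3936, 0.3292]
tool_rot: [-3.141, 0.001, 1.299]
contact_force: [0.6, -0.1, -2.6]
opening: 0.0398
grip_force: 30.0
```

Emit:
{"name": "step_arm", "arguments": {
  "motion": [
    [[0, 0, 0], 0],
    [[0, 0, 0], 0],
    [[0, 0, 0], 0]
  ]
}}

```text
time: 26.95
tool_pos: [0.4492, 0.3911, 0.3304]
tool_rot: [3.141, -0.0, 1.295]
contact_force: [0.2, -0.1, -1.7]
opening: 0.0396
grip_force: 30.0
```

Run:
```python
from h import *
go((.449,.392,.24,1.296),(.449,.392,.1396,1.296))
```

```text
at [0.4492 0.3911 0.3304] [ 3.1412e+00 -2.0000e-04  1.2945e+00] t 26.9 q [ 0.59  0.43  1.15 -0.    1.56  0.86] F [ 0.2 -0.1 -1.7] open 0.0396 g 30.0
(0.449, 0.392, 0.24, 1.296) [ 0.014 -0.008  1.507] -0.001
(0.449, 0.392, 0.1396, 1.296) [ 0.014 -0.008  3.18 ] -0.001
```

Emit:
{"name": "step_arm", "arguments": {
  "motion": [
    [[0.01, 0, 0.6], 0],
    [[0.01, 0, 1.2], 0],
    [[0.01, 0, 1.7], 0],
    [[0.01, 0, 2.1], 0],
    [[0.01, 0, 2.5], 0],
    [[0.01, 0, 2.8], 0],
    [[0.01, 0, 3.0], 0],
    [[0.01, 0, 3.1], 0],
    [[0.01, 0, 3.17], 0],
    [[0.01, 0, 3.17], 0]
  ]
}}

```text
time: 28.2
tool_pos: [0.4491, 0.3925, 0.1401]
tool_rot: [3.141, -0.0, 1.296]
contact_force: [0.2, 0.1, -1.7]
opening: 0.0401
grip_force: 30.0
```

Emit:
{"name": "step_arm", "arguments": {
  "motion": [
    [[0, 0, 0.0], 0],
    [[0, 0, 0.02], 0],
    [[0, 0, 0.02], 0]
  ]
}}

```text
time: 28.58
tool_pos: [0.449, 0.3925, 0.1388]
tool_rot: [3.141, -0.0, 1.296]
contact_force: [-0.5, 0.5, -2.2]
opening: 0.0398
grip_force: 30.0
```

Essentially at the original height, 0.1386. Nudge down 0.6 mm, release and rise.

Emit:
{"name": "step_arm", "arguments": {
  "motion": [
    [[0, 0, 0.01], 0],
    [[0, 0, 0.01], 0]
  ]
}}

```text
time: 28.82
tool_pos: [0.4491, 0.3926, 0.1387]
tool_rot: [3.141, -0.0, 1.296]
contact_force: [-1.2, -0.9, 4.9]
opening: 0.04
grip_force: 30.0
```

Emit:
{"name": "step_arm", "arguments": {
  "motion": [
    [[0, 0, 0], 0],
    [[0, 0, 0], 0],
    [[0, 0, 0], 0],
    [[0, 0, 0], 0],
    [[0, 0, 0], 0],
    [[0, 0, 0], 0]
  ],
  "hand": 0
}}

```text
time: 29.58
tool_pos: [0.449, 0.3925, 0.138]
tool_rot: [3.142, 0.0, 1.296]
contact_force: [0.3, -0.3, -0.1]
opening: 0.0911
grip_force: 0.0
```

Emit:
{"name": "step_arm", "arguments": {
  "motion": [
    [[0, 0, -0.4], 0],
    [[0, 0, -0.9], 0],
    [[0, 0, -1.6], 0],
    [[0, 0, -2.2], 0],
    [[0, 0, -2.2], 0],
    [[0, 0, -2.2], 0]
  ]
}}

```text
time: 30.32
tool_pos: [0.4486, 0.3923, 0.2692]
tool_rot: [-3.141, 0.001, 1.296]
contact_force: [-1.6, -0.1, -0.8]
opening: 0.0915
grip_force: 0.0
```

Run:
```python
from h import *
t=cam('top');s=cam('scene')
go((.639,.152,.20,.24),(.639,.152,.038,.24))
print([fit([c],.639,.152,[(.014,.051)],span=.03) for c in(s,t)])
print([fit([c],.503,-.438,[(.014,.069)],span=.03) for c in(s,t)])
out=[]
for c,a in((s,(430,160,100,90)),(t,(195,150,100,90))):
    img,o=crop(c,*a,4);draw(c,img,circ(.639,.152,.014,.051),4,o,(0,255,0));draw(c,img,circ(.639,.152,.045,.015),4,o,(0,255,0));out.append(img)
cv2.imwrite('pics/k.png',np.hstack(out))
```

```text
at [0.4485 0.3921 0.2686] [-3.1399e+00  2.2000e-03  1.2958e+00] t 30.4 q [ 0.59  0.46  1.27 -0.    1.41  0.86] F [-0.7  0.1 -0.7] open 0.0919 g 0.0
(0.639, 0.152, 0.2, 0.24) [-2.987  4.144  1.142] 1.056
(0.639, 0.152, 0.038, 0.24) [-2.981  4.149  3.842] 1.056
[array([62.0686,  0.662 ,  0.148 ]), array([44.0851,  0.641 ,  0.153 ])]
[array([56.3193,  0.529 , -0.431 ]), array([45.2809,  0.503 , -0.437 ])]
```

View pics/k.png

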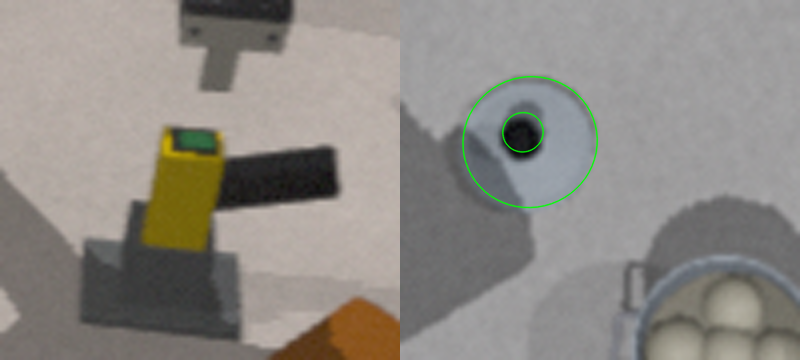

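The thermometer stands in its holster in the scene crop (185,190). The small lid outline fits at (530,142) in the top crop, so I go there.

Run:
```python
from h import *
go((.640,.152,.25,1.296))
```

```text
at [0.4485 0.3921 0.2686] [-3.1399e+00  2.2000e-03  1.2958e+00] t 30.4 q [ 0.59  0.46  1.27 -0.    1.41  0.86] F [-0.7  0.1 -0.7] open 0.0919 g 0.0
(0.64, 0.152, 0.25, 1.296) [-2.984  4.159  0.309] -0.0
```

Emit:
{"name": "step_arm", "arguments": {
  "motion": [
    [[-0.6, 0.83, 0], 0],
    [[-1.2, 1.66, 0], 0],
    [[-1.8, 2.5, 0], 0],
    [[-2.4, 3.3, 0], 0],
    [[-2.98, 4.16, 0.5], 0],
    [[-2.98, 4.16, 1.3], 0],
    [[-2.98, 4.16, 2.0], 0],
    [[-2.98, 4.16, 2.7], 0],
    [[-2.98, 4.16, 2.7], 0],
    [[-2.98, 4.16, 2.7], 0]
  ]
}}

```text
time: 31.68
tool_pos: [0.6413, 0.1528, 0.1092]
tool_rot: [3.14, -0.0, 1.296]
contact_force: [1.3, 0.3, 0.5]
opening: 0.0919
grip_force: 0.0
```

Run:
```python
from h import *
go((.640,.152,.042,1.296))
```

```text
at [0.6413 0.1528 0.1092] [ 3.1403e+00 -5.0000e-04  1.2959e+00] t 31.7 q [ 0.12  0.7   1.29 -0.    1.15  0.39] F [1.3 0.3 0.5] open 0.0919 g 0.0
(0.64, 0.152, 0.042, 1.296) [-0.019 -0.019  1.12 ] -0.0
```

Emit:
{"name": "step_arm", "arguments": {
  "motion": [
    [[-0.02, -0.02, 0.4], 0],
    [[-0.02, -0.02, 0.8], 0],
    [[-0.02, -0.02, 1.0], 0],
    [[-0.02, -0.02, 1.12], 0],
    [[-0.02, -0.02, 1.12], 0],
    [[-0.02, -0.02, 1.12], 0]
  ]
}}

```text
time: 32.42
tool_pos: [0.6398, 0.1519, 0.0419]
tool_rot: [3.14, -0.001, 1.296]
contact_force: [-0.4, 0.9, 0.0]
opening: 0.0915
grip_force: 0.0
```

Emit:
{"name": "step_arm", "arguments": {
  "motion": [
    [[0, 0, 0], 0],
    [[0, 0, 0], 0],
    [[0, 0, 0], 0],
    [[0, 0, 0], 0],
    [[0, 0, 0], 0],
    [[0, 0, 0], 0],
    [[0, 0, 0], 0]
  ],
  "hand": 255,
  "squeeze": 5
}}

```text
time: 33.3
tool_pos: [0.6389, 0.1518, 0.0408]
tool_rot: [-3.141, 0.0, 1.296]
contact_force: [-0.9, -0.1, 0.4]
opening: 0.0298
grip_force: 5.0
```

Emit:
{"name": "step_arm", "arguments": {
  "motion": [
    [[0, 0, 0], 0],
    [[0, 0, 0], 0],
    [[0, 0, 0], 0],
    [[0, 0, 0], 0],
    [[0, 0, 0], 0],
    [[0, 0, 0], 0]
  ],
  "hand": 100
}}

```text
time: 34.05
tool_pos: [0.6392, 0.1518, 0.0409]
tool_rot: [3.142, 0.0, 1.296]
contact_force: [-0.2, 0.9, -0.6]
opening: 0.0556
grip_force: 0.0
```

Emit:
{"name": "step_arm", "arguments": {
  "motion": [
    [[0, 0, 0], 0.18],
    [[0, 0, 0], 0.36],
    [[0, 0, 0], 0.54],
    [[0, 0, 0], 0.72],
    [[0, 0, 0], 0.9],
    [[0, 0, 0], 1.08],
    [[0, 0, 0], 1.26],
    [[0, 0, 0], 1.44],
    [[0, 0, 0], 1.57],
    [[0, 0, 0], 1.57]
  ]
}}

```text
time: 35.3
tool_pos: [0.6392, 0.1518, 0.0409]
tool_rot: [3.141, 0.0, -0.273]
contact_force: [0.3, -0.4, -0.4]
opening: 0.0558
grip_force: 0.0
```

Emit:
{"name": "step_arm", "arguments": {
  "motion": [
    [[0, 0, 0], 0],
    [[0, 0, 0], 0],
    [[0, 0, 0], 0],
    [[0, 0, 0], 0],
    [[0, 0, 0], 0],
    [[0, 0, 0], 0],
    [[0, 0, 0], 0]
  ],
  "hand": 255,
  "squeeze": 30
}}

```text
time: 36.17
tool_pos: [0.6392, 0.1519, 0.0409]
tool_rot: [-3.142, -0.0, -0.274]
contact_force: [0.6, 1.6, 0.0]
opening: 0.0299
grip_force: 30.0
```

Emit:
{"name": "step_arm", "arguments": {
  "motion": [
    [[0, 0, -0.4], 0],
    [[0, 0, -1.0], 0],
    [[0, 0, -1.7], 0],
    [[0, 0, -2.2], 0],
    [[0, 0, -2.7], 0],
    [[0, 0, -2.7], 0]
  ]
}}

```text
time: 36.92
tool_pos: [0.6402, 0.1518, 0.2052]
tool_rot: [-3.14, -0.005, -0.274]
contact_force: [0.6, 0.3, -1.9]
opening: 0.0294
grip_force: 30.0
```

Run:
```python
from h import *
s=cam('scene');t=cam('top')
go((.449,-.215,.204,-.27))
for nm,xy in(('large',(.475,-.008)),('small',(.448,-.215))):
    z,r,ri=POT[nm]; print(nm,[fit([c],*xy,[(z,r),(z,ri)],span=.036) for c in(s,t)])
```

```text
at [0.6386 0.1516 0.2016] [ 3.1407e+00  1.6000e-03 -2.7420e-01] t 37.0 q [ 0.12  0.62  1.18 -0.    1.34  1.96] F [ 0.1 -0.3 -2.2] open 0.0297 g 30.0
(0.449, -0.215, 0.204, -0.27) [-1.387  6.738 -0.032] -0.004
large [array([ 7.80373e+01,  4.79000e-01, -1.00000e-02]), array([ 7.02811e+01,  4.65000e-01, -1.20000e-02])]
small [array([74.5056,  0.449 , -0.215 ]), array([66.1777,  0.439 , -0.208 ])]
```

Small lid gripped. Carry it to hover above the small pot.

Emit:
{"name": "step_arm", "arguments": {
  "motion": [
    [[-0.2, 0.9, -0.3], 0],
    [[-0.37, 1.8, -0.3], 0],
    [[-0.55, 2.7, -0.3], 0],
    [[-0.74, 3.6, -0.3], 0],
    [[-0.93, 4.5, -0.3], 0],
    [[-1.1, 5.4, -0.3], 0],
    [[-1.3, 6.3, -0.1], 0],
    [[-1.39, 6.74, 0.4], 0],
    [[-1.39, 6.74, 0.7], 0],
    [[-1.39, 6.74, 0.7], 0]
  ]
}}

```text
time: 38.28
tool_pos: [0.4476, -0.2142, 0.1583]
tool_rot: [-3.14, 0.006, -0.275]
contact_force: [0.1, 1.4, -1.2]
opening: 0.0294
grip_force: 30.0
```

Emit:
{"name": "step_arm", "arguments": {
  "motion": [
    [[0, 0, 0], 0],
    [[0, 0, 0], 0]
  ]
}}

```text
time: 38.52
tool_pos: [0.4499, -0.2147, 0.1615]
tool_rot: [3.141, -0.001, -0.273]
contact_force: [0.3, -0.3, -2.0]
opening: 0.0292
grip_force: 30.0
```

Run:
```python
from h import *
s=cam('scene');t=cam('top')
go((.449,-.215,.116,-.27))
p=robot.observe()['tool_pos'];z=p[2]-.0409+.014
print('lid',fit([s],p[0],p[1],[(z,.051)]),fit([s],p[0],p[1],[(z+.002,.051),(z-.002,.051)]))
img,o=crop(s,235,160,110,110,5);draw(s,img,circ(p[0],p[1],z+.002,.051),5,o,(0,255,0));draw(s,img,circ(.449,-.215,.085,.048),5,o,(255,0,255));draw(s,img,circ(.449,-.215,.0,.048),5,o,(255,0,255))
cv2.imwrite('pics/l.png',img)
```

```text
at [ 0.4498 -0.2147  0.1615] [ 3.1411e+00 -1.1000e-03 -2.7350e-01] t 38.6 q [-0.6   0.38  1.72 -0.    1.04  1.25] F [-0.2  0.2 -2.1] open 0.0294 g 30.0
(0.449, -0.215, 0.116, -0.27) [-0.012  0.007  0.758] -0.003
lid [63.1985  0.4468 -0.2157] [61.7566  0.4458 -0.2157]
```

View pics/l.png

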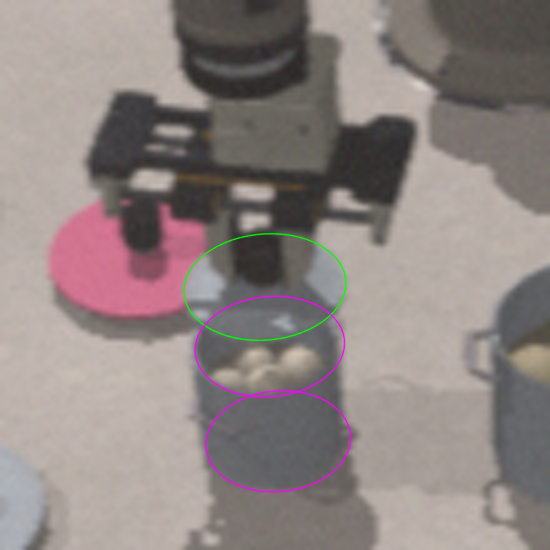

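The lid hovers over the small pot (plate (265,287), rim (270,345)). The camera bias at this place is about +3.5 mm in x, so I shift x slightly and lower.

Emit:
{"name": "step_arm", "arguments": {
  "motion": [
    [[0.035, -0.01, 0], 0],
    [[0.035, -0.01, 0.2], 0],
    [[0.035, -0.01, 0.35], 0],
    [[0.035, -0.01, 0.45], 0],
    [[0.035, -0.01, 0.55], 0],
    [[0.035, -0.01, 0.6], 0],
    [[0.035, -0.01, 0.65], 0],
    [[0.035, -0.01, 0.7], 0],
    [[0.035, -0.01, 0.7], 0]
  ]
}}

```text
time: 39.75
tool_pos: [0.4511, -0.2155, 0.1191]
tool_rot: [3.14, 0.0, -0.274]
contact_force: [-3.6, -2.6, -0.1]
opening: 0.0291
grip_force: 30.0
```

Emit:
{"name": "step_arm", "arguments": {
  "motion": [
    [[0, 0, 0.03], 0],
    [[0, 0, 0.06], 0],
    [[0, 0, 0.08], 0],
    [[0, 0, 0.08], 0]
  ]
}}

```text
time: 40.25
tool_pos: [0.4514, -0.2155, 0.1142]
tool_rot: [3.14, 0.0, -0.274]
contact_force: [-4.8, -4.5, 2.2]
opening: 0.0294
grip_force: 30.0
```

The collar is in the mouth and the lid is at seating height. Release and check.

Emit:
{"name": "step_arm", "arguments": {
  "motion": [
    [[-0.01, 0.02, 0.01], 0],
    [[-0.01, 0.02, 0.01], 0],
    [[-0.01, 0.02, 0.01], 0]
  ]
}}

```text
time: 40.62
tool_pos: [0.4508, -0.2159, 0.1138]
tool_rot: [3.141, -0.0, -0.274]
contact_force: [-4.4, -2.6, 5.4]
opening: 0.0295
grip_force: 30.0
```

Emit:
{"name": "step_arm", "arguments": {
  "motion": [
    [[0, 0, 0], 0],
    [[0, 0, 0], 0],
    [[0, 0, 0], 0],
    [[0, 0, 0], 0],
    [[0, 0, 0], 0]
  ],
  "hand": 0
}}

```text
time: 41.25
tool_pos: [0.4507, -0.2158, 0.1135]
tool_rot: [-3.142, -0.0, -0.274]
contact_force: [0.1, 0.2, 0.8]
opening: 0.0752
grip_force: 0.0
```

Emit:
{"name": "step_arm", "arguments": {
  "motion": [
    [[0, 0, -0.4], 0],
    [[0, 0, -1.0], 0],
    [[0, 0, -1.8], 0],
    [[0, 0, -2.4], 0],
    [[0, 0, -2.4], 0]
  ]
}}

```text
time: 41.88
tool_pos: [0.4518, -0.2166, 0.2604]
tool_rot: [3.14, -0.006, -0.274]
contact_force: [-0.2, 0.3, 0.1]
opening: 0.092
grip_force: 0.0
```

Run:
```python
from h import *
s=cam('scene');t=cam('top')
go((.503,-.438,.20,-.27))
print('lidS',[fit([c],.449,-.215,[(.101,.051)]) for c in(s,t)])
print('lidL',[fit([c],.503,-.438,[(.014,.069)],span=.03) for c in(s,t)])
out=[]
for c,a in((s,(190,190,140,100)),(t,(320,180,140,100))):
    img,o=crop(c,*a,2.8);draw(c,img,circ(.503,-.438,.014,.069),2.8,o,(0,255,0));out.append(img)
cv2.imwrite('pics/m.png',np.hstack(out))
```

```text
at [ 0.4504 -0.2157  0.2572] [-3.1415e+00  2.0000e-04 -2.7420e-01] t 42.0 q [-0.6   0.28  1.57 -0.    1.29  1.24] F [-0.5 -0.7  0.6] open 0.0914 g 0.0
(0.503, -0.438, 0.2, -0.27) [1.846 3.329 0.952] -0.004
lidS [array([64.7055,  0.465 , -0.22  ]), array([45.093,  0.45 , -0.216])]
lidL [array([56.3669,  0.53  , -0.432 ]), array([45.4953,  0.508 , -0.434 ])]
```

View pics/m.png

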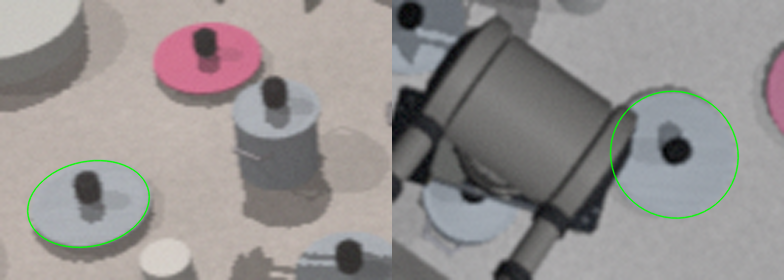

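Small lid sits level on its pot (scene crop (275,110)). The large lid outline fits at (90,204) and (675,154). Going to the large lid.

Run:
```python
from h import *
go((.504,-.437,.11,-.27),(.504,-.437,.042,-.27))
```

```text
at [ 0.4504 -0.2157  0.2572] [-3.1415e+00  2.0000e-04 -2.7420e-01] t 42.0 q [-0.6   0.28  1.57 -0.    1.29  1.24] F [-0.5 -0.7  0.6] open 0.0914 g 0.0
(0.504, -0.437, 0.11, -0.27) [1.858 3.309 2.452] -0.004
(0.504, -0.437, 0.042, -0.27) [1.858 3.309 3.586] -0.004
```

Emit:
{"name": "step_arm", "arguments": {
  "motion": [
    [[0.45, 0.8, 0], 0],
    [[0.9, 1.6, 0], 0],
    [[1.35, 2.4, 0], 0],
    [[1.86, 3.31, 0.4], 0],
    [[1.86, 3.31, 1.2], 0],
    [[1.86, 3.31, 2.0], 0],
    [[1.86, 3.31, 2.7], 0],
    [[1.86, 3.31, 3.1], 0],
    [[1.86, 3.31, 3.1], 0]
  ]
}}

```text
time: 43.1
tool_pos: [0.5026, -0.4355, 0.0674]
tool_rot: [-3.138, 0.007, -0.274]
contact_force: [0.5, 1.0, -0.3]
opening: 0.0916
grip_force: 0.0
```

Run:
```python
from h import *
go((.504,-.437,.0415,-.27))
```

```text
at [ 0.5026 -0.4355  0.0674] [-3.1375  0.0067 -0.2743] t 43.1 q [-0.83  0.76  1.3  -0.    1.09  1.02] F [ 0.5  1.  -0.3] open 0.0916 g 0.0
(0.504, -0.437, 0.0415, -0.27) [0.032 0.019 0.432] -0.004
```

Emit:
{"name": "step_arm", "arguments": {
  "motion": [
    [[0, 0, 0.25], 0],
    [[0, 0, 0.4], 0],
    [[0, 0, 0.49], 0],
    [[0, 0, 0.49], 0],
    [[0, 0, 0.49], 0],
    [[0, 0, 0.49], 0]
  ]
}}

```text
time: 43.85
tool_pos: [0.5045, -0.4375, 0.0426]
tool_rot: [3.141, -0.001, -0.274]
contact_force: [0.4, 0.2, -0.6]
opening: 0.0918
grip_force: 0.0
```

Emit:
{"name": "step_arm", "arguments": {
  "motion": [
    [[0, 0, 0], 0],
    [[0, 0, 0], 0],
    [[0, 0, 0], 0],
    [[0, 0, 0], 0],
    [[0, 0, 0], 0],
    [[0, 0, 0], 0],
    [[0, 0, 0], 0]
  ],
  "hand": 255,
  "squeeze": 5
}}

```text
time: 44.72
tool_pos: [0.5044, -0.4371, 0.0421]
tool_rot: [-3.141, 0.0, -0.274]
contact_force: [0.6, 0.8, -0.4]
opening: 0.0299
grip_force: 5.0
```

Emit:
{"name": "step_arm", "arguments": {
  "motion": [
    [[0, 0, 0], 0],
    [[0, 0, 0], 0],
    [[0, 0, 0], 0],
    [[0, 0, 0], 0],
    [[0, 0, 0], 0],
    [[0, 0, 0], 0]
  ],
  "hand": 100
}}

```text
time: 45.48
tool_pos: [0.5043, -0.4373, 0.0422]
tool_rot: [3.141, -0.0, -0.274]
contact_force: [-0.0, -0.1, 0.2]
opening: 0.0563
grip_force: 0.0
```

Emit:
{"name": "step_arm", "arguments": {
  "motion": [
    [[0, 0, 0], -0.18],
    [[0, 0, 0], -0.36],
    [[0, 0, 0], -0.54],
    [[0, 0, 0], -0.72],
    [[0, 0, 0], -0.9],
    [[0, 0, 0], -1.08],
    [[0, 0, 0], -1.26],
    [[0, 0, 0], -1.44],
    [[0, 0, 0], -1.57],
    [[0, 0, 0], -1.57]
  ]
}}

```text
time: 46.72
tool_pos: [0.5043, -0.4373, 0.0421]
tool_rot: [3.142, 0.0, 1.295]
contact_force: [0.2, -0.2, 0.7]
opening: 0.0559
grip_force: 0.0
```

Emit:
{"name": "step_arm", "arguments": {
  "motion": [
    [[0, 0, 0], 0],
    [[0, 0, 0], 0],
    [[0, 0, 0], 0],
    [[0, 0, 0], 0],
    [[0, 0, 0], 0],
    [[0, 0, 0], 0],
    [[0, 0, 0], 0]
  ],
  "hand": 255,
  "squeeze": 30
}}

```text
time: 47.6
tool_pos: [0.5043, -0.4373, 0.0421]
tool_rot: [-3.142, 0.0, 1.296]
contact_force: [0.2, 0.3, 0.9]
opening: 0.0293
grip_force: 30.0
```

Emit:
{"name": "step_arm", "arguments": {
  "motion": [
    [[0, 0, -0.4], 0],
    [[0, 0, -1.0], 0],
    [[0, 0, -1.7], 0],
    [[0, 0, -2.4], 0],
    [[0, 0, -3.2], 0],
    [[0, 0, -3.2], 0],
    [[0, 0, -3.2], 0]
  ]
}}

```text
time: 48.48
tool_pos: [0.504, -0.4369, 0.233]
tool_rot: [-3.14, -0.001, 1.296]
contact_force: [0.1, -0.5, -2.6]
opening: 0.0297
grip_force: 30.0
```

Run:
```python
from h import *
s=cam('scene');t=cam('top')
go((.478,-.009,.23,1.3))
z,r,ri=POT['large']; print([fit([c],.475,-.009,[(z,r),(z,ri)],span=.036) for c in(s,t)])
```

```text
at [ 0.5038 -0.4367  0.2319] [-3.1383e+00 -2.0000e-03  1.2958e+00] t 48.6 q [-0.83  0.62  1.1  -0.    1.43 -0.55] F [-0.3  0.  -1.2] open 0.0294 g 30.0
(0.478, -0.009, 0.23, 1.3) [ 6.743 -2.348  0.053] -0.004
[array([ 6.84306e+01,  4.73000e-01, -9.00000e-03]), array([4.08802e+01, 4.70000e-01, 2.70000e-02])]
```

Emit:
{"name": "step_arm", "arguments": {
  "motion": [
    [[0.9, -0.31, -0.2], 0],
    [[1.8, -0.62, -0.2], 0],
    [[2.7, -0.94, -0.2], 0],
    [[3.6, -1.25, -0.2], 0],
    [[4.5, -1.57, -0.2], 0],
    [[5.4, -1.88, -0.2], 0],
    [[6.2, -2.16, -0.2], 0],
    [[6.74, -2.35, 0.3], 0],
    [[6.74, -2.35, 0.75], 0],
    [[6.74, -2.35, 0.75], 0]
  ]
}}

```text
time: 49.82
tool_pos: [0.4766, -0.0091, 0.1867]
tool_rot: [-3.135, 0.001, 1.297]
contact_force: [0.1, -0.4, -1.4]
opening: 0.0294
grip_force: 30.0
```

Emit:
{"name": "step_arm", "arguments": {
  "motion": [
    [[0, 0, 0], 0],
    [[0, 0, 0], 0],
    [[0, 0, 0], 0]
  ]
}}

```text
time: 50.2
tool_pos: [0.4788, -0.0102, 0.1898]
tool_rot: [3.14, -0.0, 1.295]
contact_force: [-0.3, -0.0, -2.0]
opening: 0.0297
grip_force: 30.0
```

Run:
```python
from h import *
s=cam('scene');t=cam('top')
go((.477,-.008,.185,1.3))
p=robot.observe()['tool_pos'];z=p[2]-.0421+.014
print('lid',[fit([c],p[0],p[1],[(z,.069)]) for c in(s,t)])
img,o=crop(s,295,150,120,110,5);draw(s,img,circ(p[0],p[1],z+.002,.069),5,o,(0,255,0));draw(s,img,circ(.474,-.009,.105,.066),5,o,(255,0,255))
cv2.imwrite('pics/n.png',img)
```

```text
at [ 0.4786 -0.0101  0.1895] [ 3.1408 -0.      1.2954] t 50.3 q [-0.18  0.31  1.73 -0.    1.1   0.09] F [-1.4  0.3 -2.4] open 0.0294 g 30.0
(0.477, -0.008, 0.185, 1.3) [ 0.026 -0.035  0.075] -0.005
lid [array([ 5.23576e+01,  4.77600e-01, -1.01000e-02]), array([ 4.11046e+01,  4.64600e-01, -1.21000e-02])]
```

View pics/n.png

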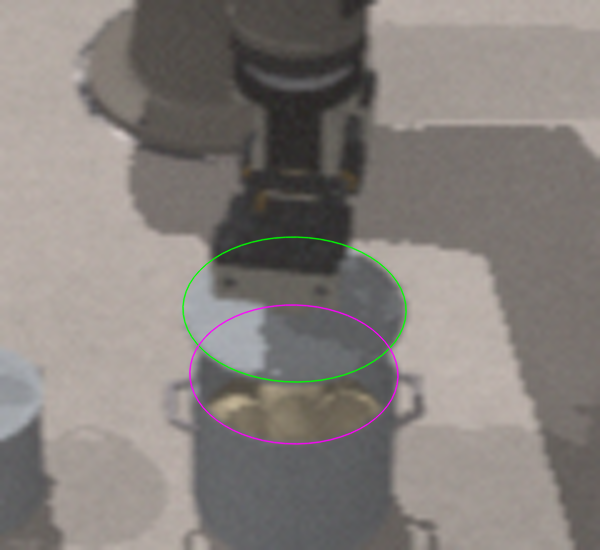

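The lid hovers over the large pot (plate (295,310), rim (294,374)). Shift 3.5 mm and lower.

Emit:
{"name": "step_arm", "arguments": {
  "motion": [
    [[0, -0.06, 0], 0],
    [[0, -0.06, 0.25], 0],
    [[0, -0.06, 0.45], 0],
    [[0, -0.06, 0.6], 0],
    [[0, -0.06, 0.68], 0],
    [[0, -0.06, 0.74], 0],
    [[0, -0.06, 0.78], 0],
    [[0, -0.06, 0.82], 0],
    [[0, -0.06, 0.82], 0]
  ]
}}

```text
time: 51.42
tool_pos: [0.4749, -0.0088, 0.1399]
tool_rot: [-3.142, 0.0, 1.296]
contact_force: [0.4, 0.7, -2.8]
opening: 0.0296
grip_force: 30.0
```

Emit:
{"name": "step_arm", "arguments": {
  "motion": [
    [[0, 0, 0.03], 0],
    [[0, 0, 0.06], 0],
    [[0, 0, 0.08], 0],
    [[0, 0, 0.08], 0]
  ]
}}

```text
time: 51.92
tool_pos: [0.475, -0.0088, 0.1351]
tool_rot: [3.142, 0.0, 1.296]
contact_force: [-0.8, 0.1, -1.9]
opening: 0.029
grip_force: 30.0
```

No side force. Release, rise and check.

Emit:
{"name": "step_arm", "arguments": {
  "motion": [
    [[0, 0, 0.01], 0],
    [[0, 0, 0.01], 0],
    [[0, 0, 0.01], 0]
  ]
}}

```text
time: 52.3
tool_pos: [0.475, -0.0088, 0.1351]
tool_rot: [3.141, 0.0, 1.296]
contact_force: [-2.3, 0.1, 5.1]
opening: 0.0296
grip_force: 30.0
```

Emit:
{"name": "step_arm", "arguments": {
  "motion": [
    [[0, 0, 0], 0],
    [[0, 0, 0], 0],
    [[0, 0, 0], 0],
    [[0, 0, 0], 0],
    [[0, 0, 0], 0]
  ],
  "hand": 0
}}

```text
time: 52.92
tool_pos: [0.475, -0.0089, 0.1345]
tool_rot: [3.142, 0.0, 1.296]
contact_force: [0.7, 0.3, -0.8]
opening: 0.0746
grip_force: 0.0
```

Emit:
{"name": "step_arm", "arguments": {
  "motion": [
    [[0, 0, -0.4], 0],
    [[0, 0, -1.0], 0],
    [[0, 0, -1.8], 0],
    [[0, 0, -2.6], 0],
    [[0, 0, -3.4], 0],
    [[0, 0, -3.4], 0],
    [[0, 0, -3.4], 0]
  ]
}}

```text
time: 53.8
tool_pos: [0.4746, -0.0087, 0.3377]
tool_rot: [-3.14, 0.0, 1.296]
contact_force: [0.0, 0.4, -0.4]
opening: 0.092
grip_force: 0.0
```

Run:
```python
from h import *
s=cam('scene');go((.475,-.009,.3,1.3))
img,o=crop(s,240,160,270,150,2.9);cv2.imwrite('pics/o.png',img)
```

```text
at [ 0.4744 -0.0087  0.3372] [-3.1392e+00  4.0000e-04  1.2958e+00] t 53.9 q [-0.18  0.19  1.47 -0.    1.48  0.09] F [-0.9  0.4  0.7] open 0.0915 g 0.0
(0.475, -0.009, 0.3, 1.3) [-0.001  0.012  0.619] -0.004
```

View pics/o.png

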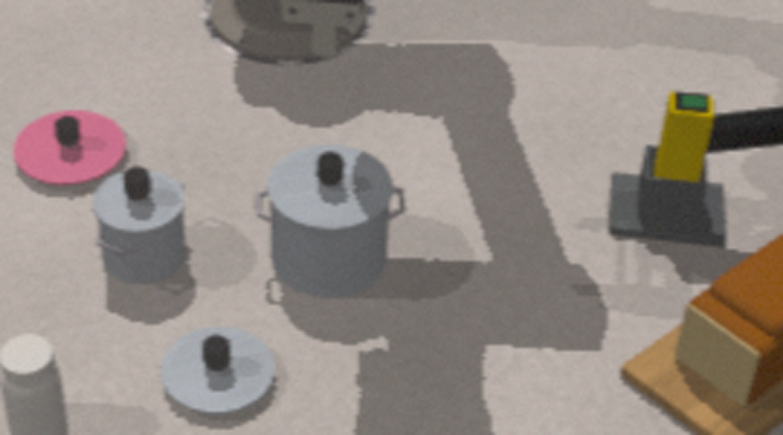

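Both lids sit level, at (138,200) and (330,188), and the thermometer stands in its holster at (685,140). The loaf and salt jar are untouched. Handing in.

```bash
python3 -c "
from h import *
print(robot.hand_in())"
```

```text
the job is handed in; nothing more can be done
None
```

I held the thermometer about 9 cm above the food for over five seconds at the small pot, then the large one (there was no medium pot). I put it back in its holster, both pots now have their own lids seated level, and the job is handed in.

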